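Close the inspection port of a cable junction box

TASK

Close the inspection port of the junction box: with the fingertips, push the loose round cover across the top of the box until it drops into the recess of the port and lies fully home and flat, then push the keeper bar round over it until it is fully home in its catch. Slide the cover, do not pick it up, and leave the small things round the box where they are.

Things in the scene. Friction and masses are not known exactly. Their poses are not given: they have to be found in the camera images.
- junction_box: Grey cast box, 140 (own x) x 190 (own y) x 62 mm high, immovable. Origin: centre of its underside, z up; own -x side, with three black cable glands sticking out 27 mm at 28 mm height, is turned roughly to the robot. Its flat top is 62 mm above the bench; only the keeper bar, its bolt and its catch stand on it. A round inspection port lies at own x = 0, y = -30 mm.
- port_seat (a point): Centre of the port, at the height of its ledge, 10 mm below the box's top; axes as the box. The port is a round recess 63 mm wide and 10 mm deep, with a flat ledge all round its bottom on which the cover rests (bore in the middle 32 mm).
- cover_disc: Loose plain steel disc, 60 mm wide, 10 mm thick, edges broken 1 mm, two small dark spots on top, 150 to 270 g. Origin: centre of its underside, z up. Starts flat on the box's top on the own +y side of the port, centre 52 to 78 mm from the port's. Home, its origin is at port_seat (1.5 mm play sideways) and its upper face is flush with the box's top.
- keeper_bar (a joint): Angle of the keeper bar about its upright bolt, rad. 0 = closed against a stop: it points along the box's own +x, right across the port, its end under the catch. Opens clockwise from above; at 1.57 it points along own -y and overhangs the box's end (limit 1.75). Starts at 1.25 to 1.65. About 1 N at 70 mm from the bolt moves it; it stays where left.
- bar_pivot (a point): On the bar's bolt axis, 8 mm above the box's top, at own (-46.5, -30) mm of the box. The flat steel bar is 14 mm wide, 10 mm thick; its underside is 3 mm above the box's top, so it passes over a seated cover and is blocked by an unseated one. Boss 22 mm wide; bolt head up to 19 mm above the box's top.
- catch (a point): Catch of the keeper bar, point on the box's top under its middle: a steel hook 16 (own x) x 27 (own y) x 20 mm high beyond the port, open towards own -y, where the bar's end enters; its 10 mm thick back is at own +y.
- bar_tip (a point): On the bar's centre line 103 mm from the bolt axis, half way up its thickness, near its rounded free end (which is 7 mm further).
- side_cutters: Loose red-handled side cutters, 148 mm long, lying on the bench left of the box; to be left alone. Origin under its centre.
- screwdriver: Loose red-handled screwdriver, 138 mm long, lying on the bench in front of the box; to be left alone. Origin under its centre.
- terminal_strip: Loose white screw terminal strip, 17 x 60 x 13 mm, on the bench in front of the box; to be left alone. Origin under its centre.
- masking_tape: Loose roll of tan masking tape, 58 mm wide, 25 mm high, behind the box; to be left alone. Origin under its centre.
- spring_clamp_2: Loose spring clamp, 48 x 84 x 13 mm, on the bench to the right; to be left alone.
- flux_bottle: Loose dark dropper bottle, 25 mm wide, 79 mm high, back right; to be left alone. Origin under its centre.
- primer_bottle: Loose dark dropper bottle, 25 mm wide, 87 mm high, back right; to be left alone. Origin under its centre.

How it is judged:
By the outcome, as a careful person would: the job done as asked, in the order asked, and still so for the second after the job is handed in, with the robot touching nothing.
It also fails if it takes over 58 s, if anything falls off the work surface, if the arm or the gripper's body presses on something with over 40 N, if the wrist force passes 120 N, or if a joint passes its speed limit or range.

ROBOT

A 6-joint arm with a two-finger parallel gripper is mounted at the origin on a cart in front of the work surface, level with it; the furniture and walls round the work are solid. World frame = base frame: x ahead of the robot, y to its left, z up, the work surface at z = 0. Lengths are in m, angles in rad, forces in N, time in s.
With the tool pointing down it reaches from about 0.325 to 0.875 m from the base axis. Payload 4.4 kg.
Tool frame: the origin (TCP) lies at the very end of the fingers, on their centre line; the grasp point (between the pads) lies 19 mm behind it; z points along the fingers, y is the direction in which the jaws open and shut (so a half turn about z gives the same grasp; the last joint's range is limited). The gripper opens to 85 mm and grips with 20 to 120 N. Pads are 22 mm wide; open, the fingers measure 114 mm over their backs; the gripper's body (76 mm by 85 mm) begins 54 mm behind the grasp point. The pads swing forward as they close: fully open they stand 13 mm farther back than shut.
Start: joints at [-1.448, 0.207, 1.542, -0, 1.393, -0.15], TCP at [0.155, -0.554, 0.231] pointing down, gripper open.
Joint ranges: [-2.73, 2.73], [-0.86, 2.22], [0.23, 2.46], [-1.11, 4.25], [0.08, 2.63], [-2.82, 2.82]. Speed limits (rad/s): [2.79, 2.79, 3.14, 3.14, 3.14, 3.14].

INTERFACE

Orientations are given as a unit quaternion [x, y, z, w].
In Python, from plant import sensors, read_camera, calibration, job gives the robot as it stands.
- The arm moves only by the tool servo_tool, never from a script. Its argument "series" is text: rows parted by semicolons, each of 4 numbers parted by spaces: the shift along the tool's x, y, z in m, then the turn about the tool's z in degrees. In form: x y z yaw; .... A call has 1 to 8 rows; each row shifts and turns the commanded pose from where the row before left it, along the tool's axes as they then stand; what a row does not reach is not made up. A row lasts 1/10 s, in which the tool goes at most 50 mm and 8.59 degrees, less where a joint would pass 70% of its speed; a pose out of reach is approached as far as the arm can. A call is refused whole if a number of a shift passes 0.05 or a number of a turn 8.59, either way. A call with a gripper value outside its range is refused whole. "claw" is the gripper's target within -1 to 1 (fully open at 1, half-way at 0, shut at -1), set as the call begins (left out, the last holds). The fingers move at their own pace and stop on an object; the grip force is fixed at half the most. Time passes only in rows, so rows that do not move let the fingers close. It gives the time, the measured TCP pose, the force and the opening at its end, in the units of the state.
- sensors.sense(): the state, without advancing time (a new reading comes with each control period).
- read_camera(name): name is "scene" or "side" or "wrist"; returns the picture (480x640x3 uint8, red, green, blue); there is no depth.
- calibration(name): a dict with "fx", "fy", "cx", "cy" (pixels), "T" (4x4, takes a point from camera to world coordinates). Camera axes: x right, y down, z forward; pixel columns grow to the right and rows downward; lengths in m; the calibration is good to about 2 mm. A picture is of the moment at which its call begins: read the wrist's pose just before it. calibration takes no time and is no camera call; for the wrist camera it gives the pose at the moment of the call.
- job.finish_job(): hands the job in, once; it reports no verdict.
The state is a dict: "clock": time; "qpos": joint angles; "qd": joint speeds; "joint_torque": joint torques, N m; "eef_pos": TCP position; "orientation": TCP orientation; "contact_force": force on the tool from outside, world axes, zero at the start; "ft_torque": the same for the moment, N m; "grip_width": finger opening in m.
Only numpy, scipy, OpenCV 4.12 (cv2) and the standard library are available. Lean on these libraries where they do the work, as an engineer would, in place of code of your own. Each camera call takes 0.05 s, during which the arm holds its last target.

## Working session

There is one attempt and no reset: what is moved stays moved. The work goes in short steps, Python scripts to look and compute and a tool call to move; the robot and the scene stay as the last step left them, time stands still between calls to the robot, and variables do not carry over. Pictures are saved under pics/ and viewed, and the job is handed in when it is done.

Besides the shell and the picture viewer there is one more tool, called after "Call:" as name(argument=value, ...) on one line, values as JSON. servo_tool: Moves the arm, as the interface text tells. Its arguments: {"type":"object","properties":{"series":{"type":"string"},"claw":{"type":"number"}},"required":["series"]}

```bash
mkdir -p pics; ls
python3 - <<'E'
from plant import sensors, read_camera, calibration
import cv2
s=sensors.sense();print(s)
for n in ["scene","side"]:
    im=read_camera(n);cv2.imwrite(f"pics/{n}0.png",im[:,:,::-1]);print(n,calibration(n))
E
```

```text
pics
{'clock': 0.0, 'qpos': array([-1.44749991e+00,  2.07415521e-01,  1.54298962e+00, -9.04462143e-06,
        1.39351647e+00, -1.50510233e-01]), 'qd': array([-0.00301895,  0.00138288,  0.00172427,  0.00160381,  0.00136669,
       -0.00057182]), 'joint_torque': array([-5.76285911e-04, -3.83032608e+01, -2.91594923e+01, -8.26824817e-05,
        1.04786817e-02,  1.58024340e-07]), 'eef_pos': array([ 0.15536293, -0.55280504,  0.23011141]), 'orientation': array([ 9.90642586e-01,  1.36476777e-01,  1.13943570e-05, -1.16443012e-03]), 'contact_force': array([ 0.30268129,  0.25212682, -0.06131652]), 'ft_torque': array([-0.00821066,  0.03436758,  0.00486686]), 'grip_width': 0.08537633682209445}
scene {'fx': 434.7710460045328, 'fy': 434.7710460045328, 'cx': 319.22188915146444, 'cy': 240.12392996051366, 'T': array([[ 0.79199045, -0.4488416 ,  0.4138748 ,  0.18084173],
       [-0.61036391, -0.56610437,  0.55405933, -0.45212642],
       [-0.01438854, -0.69142394, -0.72230596,  0.68316379],
       [ 0.        ,  0.        ,  0.        ,  1.        ]])}
side {'fx': 573.8521551855551, 'fy': 573.8521551855551, 'cx': 319.30330448091104, 'cy': 243.888339730817, 'T': array([[ 0.92749116, -0.23152003,  0.29352788,  0.21861572],
       [-0.37383216, -0.58089772,  0.72305419, -0.82519883],
       [ 0.00310815, -0.78035653, -0.62532713,  0.79749241],
       [ 0.        ,  0.        ,  0.        ,  1.        ]])}
```

View pics/scene0.png

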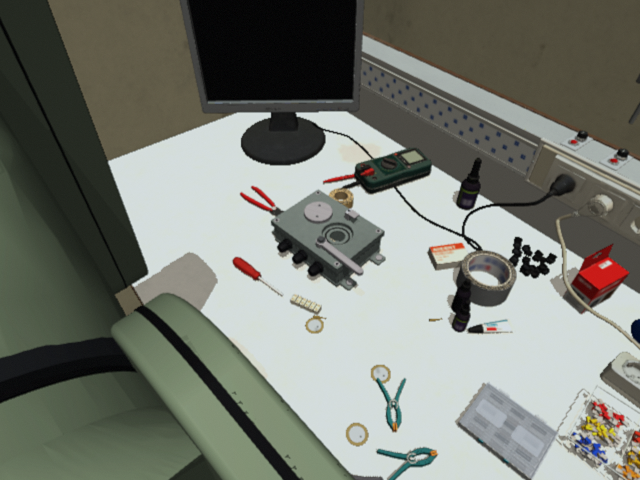

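View pics/side0.png

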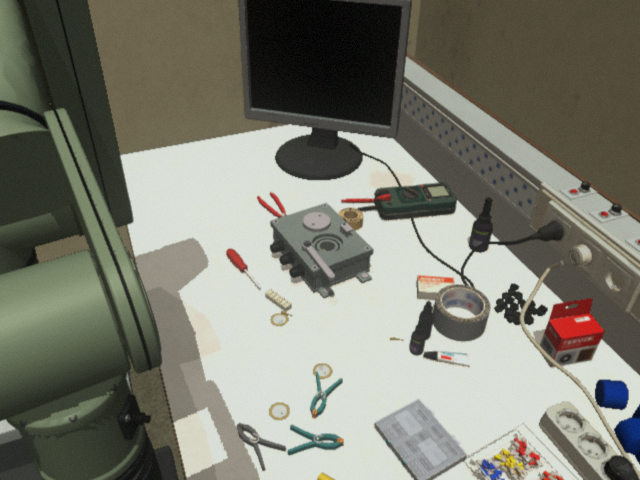

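The box is in the middle of both pictures (scene ~ (327,235), side ~ (320,247)). The cover is at its far left and the bar points to the near right. I'll enlarge both.

Run:
```python
import cv2
a=cv2.imread("pics/scene0.png")[175:300,255:400];cv2.imwrite("pics/sc.png",cv2.resize(a,None,fx=5.5,fy=4.8,interpolation=cv2.INTER_CUBIC) if 0 else cv2.resize(a,None,fx=4.8,fy=4.8,interpolation=cv2.INTER_CUBIC))
a=cv2.imread("pics/side0.png")[185:305,250:390];cv2.imwrite("pics/sd.png",cv2.resize(a,None,fx=5,fy=5,interpolation=cv2.INTER_CUBIC))
```

```text
(no output)
```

View pics/sc.png

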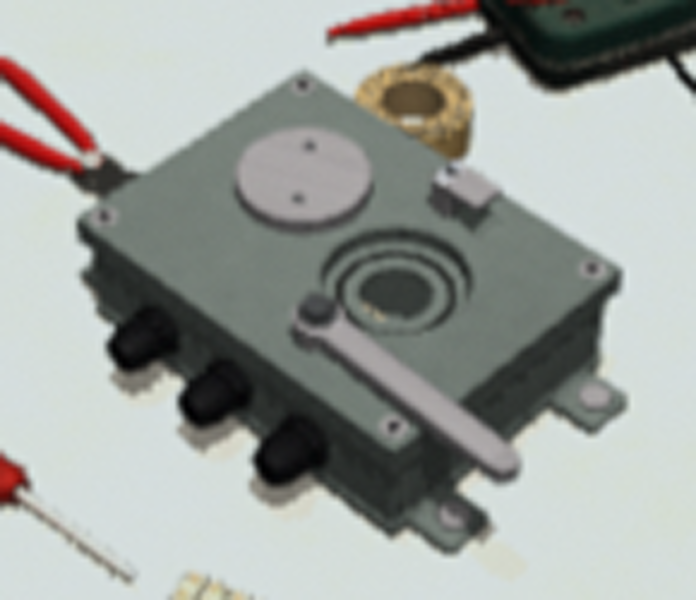

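View pics/sd.png

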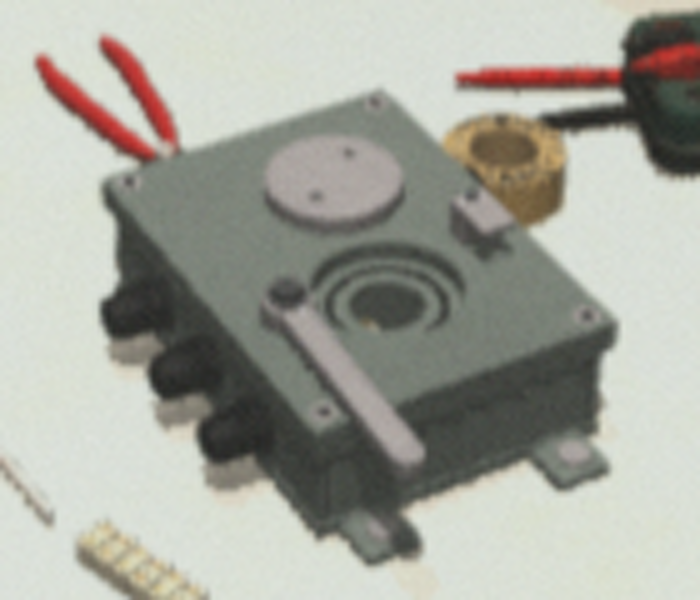

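```bash
cat > h.py <<'E'
import numpy as np, cv2
from plant import sensors, read_camera, calibration
def ray(c,u,v,z):
    T=c["T"];d=T[:3,:3]@np.array([(u-c["cx"])/c["fx"],(v-c["cy"])/c["fy"],1.]);o=T[:3,3]
    return o+d*(z-o[2])/d[2]
def proj(c,p):
    T=c["T"];q=T[:3,:3].T@(np.asarray(p,float)-T[:3,3]);return np.array([c["fx"]*q[0]/q[2]+c["cx"],c["fy"]*q[1]/q[2]+c["cy"]])
def fit2(loc,W):
    loc=np.array(loc,float);W=np.array(W)[:,:2];a=loc.mean(0);b=W.mean(0)
    H=(loc-a).T@(W-b);th=np.arctan2(H[0,1]-H[1,0],H[0,0]+H[1,1]);R=np.array([[np.cos(th),-np.sin(th)],[np.sin(th),np.cos(th)]])
    t=b-R@a;return th,t,(R@loc.T).T+t-W
E
python3 - <<'E'
from h import *
loc=[[.07,.095],[-.07,.095],[.07,-.095],[-.07,-.095]]
for n,o,s,pts,disc,bolt,tip in [("scene",(255,175),4.8,[(302,70),(80,225),(620,275),(393,452)],(305,175),(319,305),(503,462)),
  ("side",(250,185),5,[(378,90),(103,183),(616,332),(318,432)],(335,178),(290,290),(408,452))]:
    c=calibration(n);P=lambda p,z:ray(c,o[0]+(p[0]+.5)/s-.5,o[1]+(p[1]+.5)/s-.5,z)
    W=[P(p,.062) for p in pts];th,t,r=fit2(loc,W);R=np.array([[np.cos(th),-np.sin(th)],[np.sin(th),np.cos(th)]])
    print(n,np.degrees(th),t,"\n",(r*1e3).round(1))
    for nm,p,z in(("disc",disc,.072),("bolt",bolt,.079),("tip",tip,.075)):
        w=P(p,z)[:2];print(nm,w,(R.T@(w-t)*1e3).round(1))
E
```

```text
scene 7.6062335334856215 [0.57264216 0.04681993] 
 [[-0.2 -0.9]
 [-1.   3.5]
 [ 2.3  0. ]
 [-1.1 -2.6]]
disc [0.58034182 0.08432641] [12.6 36.2]
bolt [0.53303893 0.01329034] [-43.7 -28. ]
tip [ 0.53930664 -0.09183888] [ -51.4 -133. ]
side 7.399883618717813 [0.57592341 0.05272197] 
 [[ 1.3 -2.3]
 [-0.5  1. ]
 [ 2.   3.6]
 [-2.8 -2.3]]
disc [0.58399315 0.09069743] [12.9 36.6]
bolt [0.53559476 0.01811622] [-44.4 -29.1]
tip [ 0.54351811 -0.08512985] [ -49.9 -132.5]
```

Call:
servo_tool(series="0.034 -0.028 -0.006 0; 0.034 -0.028 -0.006 0; 0.034 -0.028 -0.006 0; 0.034 -0.028 -0.006 0; 0.034 -0.028 -0.006 0; 0.034 -0.028 -0.006 0; 0.034 -0.028 -0.006 0; 0.034 -0.028 -0.006 0", claw=-0.4)

```text
clock: 0.9
eef_pos: [0.3572, -0.2626, 0.2792]
orientation: [0.991, 0.136, -0.0, -0.0]
contact_force: [1.6, -0.1, -0.9]
grip_width: 0.0257
```

Call:
servo_tool(series="0.034 -0.028 -0.006 0; 0.034 -0.028 -0.006 0; 0.034 -0.028 -0.006 0; 0.034 -0.028 -0.006 0; 0.034 -0.028 -0.006 0; 0.034 -0.028 -0.006 0; 0.034 -0.028 -0.006 0; 0.034 -0.028 -0.006 0")

```text
clock: 1.7
eef_pos: [0.5585, 0.0266, 0.327]
orientation: [0.991, 0.137, -0.0, 0.0]
contact_force: [0.9, -1.8, 0.4]
grip_width: 0.0256
```

Call:
servo_tool(series="0 0 0 -8; 0 0 0 -8; 0 0 0 -8; 0 0 0 -8; 0 0 0 -8; 0 0 0 -8; 0 0 0 -8; 0 0 0 -8")

```text
clock: 2.5
eef_pos: [0.5577, 0.0249, 0.3266]
orientation: [0.766, 0.643, -0.0, -0.001]
contact_force: [0.1, 1.1, -0.1]
grip_width: 0.0256
```

Call:
servo_tool(series="0 0 0 -7; 0 0 0 0; 0 0 0 0; 0 0 0 0")

```text
clock: 2.9
eef_pos: [0.5579, 0.0248, 0.327]
orientation: [0.728, 0.686, -0.0, -0.0]
contact_force: [0.8, 0.4, 0.0]
grip_width: 0.0259
```

Run:
```python
from h import *
s=sensors.sense();print(s["qpos"].round(2))
c=calibration("wrist");im=read_camera("wrist");cv2.imwrite("pics/w1.png",im[:,:,::-1]);print(c)
np.save("w1.npy",c,allow_pickle=True)
```

```text
[-0.11  0.11  1.45  0.    1.58 -0.05]
{'fx': 335.73970432720733, 'fy': 335.73970432720733, 'cx': 326.33277683072004, 'cy': 240.45527735333403, 'T': array([[ 9.98136647e-01, -5.77732233e-02, -1.96338693e-02,
         5.62641375e-01],
       [-6.10104174e-02, -9.50106499e-01, -3.05900913e-01,
         1.03565775e-01],
       [-9.81385005e-04,  3.06528783e-01, -9.51860884e-01,
         4.68705292e-01],
       [ 0.00000000e+00,  0.00000000e+00,  0.00000000e+00,
         1.00000000e+00]])}
```

View pics/w1.png

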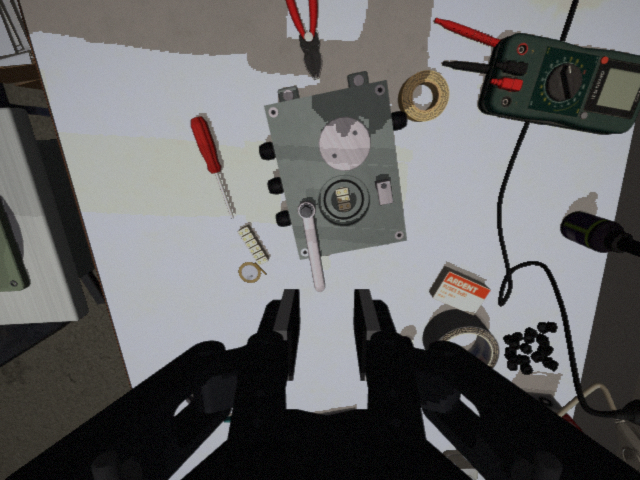

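The wrist view shows the whole box from above, with the cover at about (344,143), the port at (344,200), the bolt at (307,210) and the bar end at (320,289). I'll crop closer.

Run:
```python
import cv2
a=cv2.imread("pics/w1.png")
cv2.imwrite("pics/w1a.png",cv2.resize(a[65:185,250:420],None,fx=4.5,fy=4.5,interpolation=cv2.INTER_CUBIC))
cv2.imwrite("pics/w1b.png",cv2.resize(a[165:295,250:420],None,fx=4.5,fy=4.5,interpolation=cv2.INTER_CUBIC))
```

```text
(no output)
```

View pics/w1a.png

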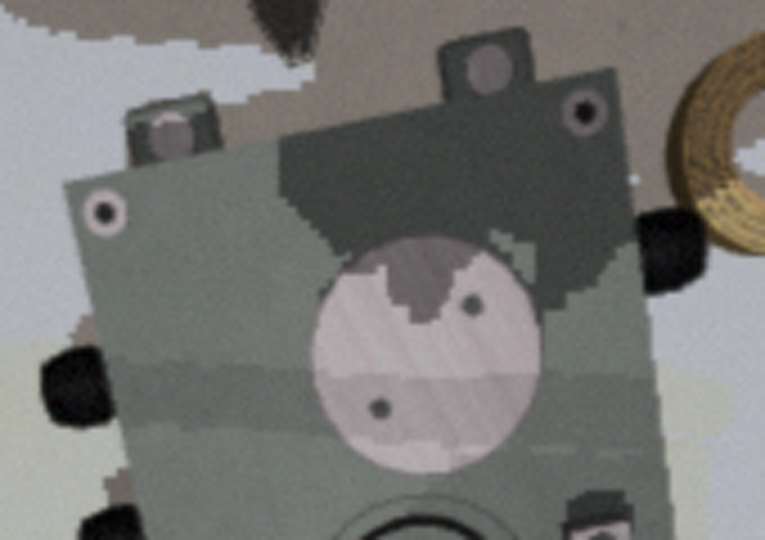

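View pics/w1b.png

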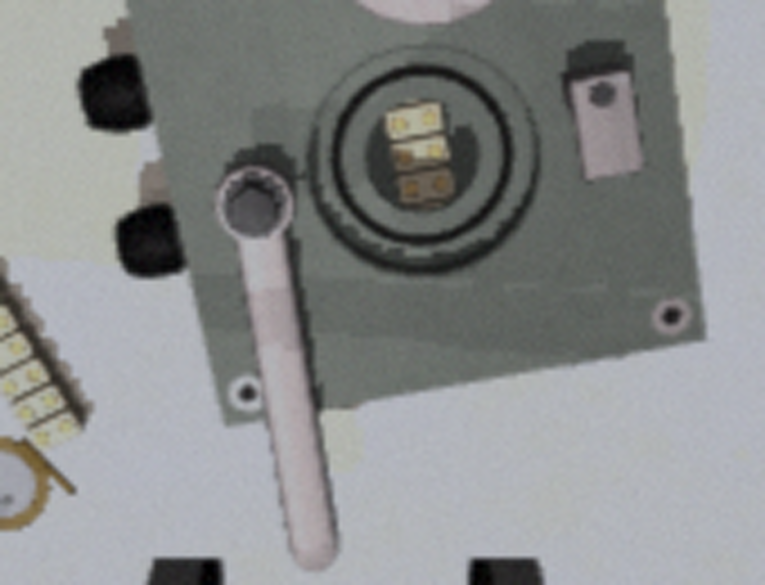

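Run:
```python
from h import *
c=np.load("w1.npy",allow_pickle=True).item()
P=lambda p,z,o:ray(c,o[0]+(p[0]+.5)/4.5-.5,o[1]+(p[1]+.5)/4.5-.5,z)
a=(250,65);b=(250,165)
loc=[[.07,.095],[-.07,.095],[.07,-.095],[-.07,-.095],[0,-.03]]
W=[P((613,68),.062,a),P((65,185),.062,a),P((706,339),.062,b),P((226,426),.062,b),P((423,159),.062,b)]
th,t,r=fit2(loc,W);R=np.array([[np.cos(th),-np.sin(th)],[np.sin(th),np.cos(th)]])
print(np.degrees(th),t,"\n",(r*1e3).round(1))
for nm,w in(("disc",P((426,354),.072,a)),("bolt",P((253,206),.081,b)),("tip",P((315,548),.075,b)),("catchbl",P((583,180),.082,b)),("catchbr",P((641,172),.082,b)),("catchtl",P((570,80),.082,b))):
    print(nm,w[:2].round(4),(R.T@(w[:2]-t)*1e3).round(1))
```

```text
7.525061532985998 [0.57481901 0.05222998] 
 [[ 0.7  0.9]
 [-0.9  0.9]
 [ 0.6 -0.1]
 [-0.5 -0.5]
 [ 0.2 -1.1]]
disc [0.5819 0.0905] [12.  37.1]
bolt [0.5328 0.0176] [-46.2 -28.8]
tip [ 0.5421 -0.0845] [ -50.4 -131.3]
catchbl [0.619  0.0195] [ 39.5 -38.2]
catchbr [0.6341 0.0207] [ 54.6 -39. ]
catchtl [0.6161 0.0456] [ 40. -12.]
```

Call:
servo_tool(series="0.0305 0.0052 0.02 0; 0.0305 0.0052 0.02 0; 0.0305 0.0052 0.02 0; 0.0304 0.0053 0.02 0; 0 0 0.049 0; 0 0 0.049 0; 0 0 0.049 0; 0 0 0 0")

```text
clock: 3.75
eef_pos: [0.5787, 0.1447, 0.0917]
orientation: [0.727, 0.686, -0.007, -0.006]
contact_force: [-1.8, 0.1, -1.7]
grip_width: 0.0254
```

Run:
```python
from h import *
s=sensors.sense();print(s["eef_pos"],s["orientation"],s["contact_force"])
cv2.imwrite("pics/w2.png",read_camera("wrist")[:,:,::-1])
```

```text
[0.57866218 0.14468776 0.09170415] [ 0.72741482  0.68613781 -0.00721733 -0.00552274] [-1.81816363  0.1246143  -1.68191061]
```

View pics/w2.png

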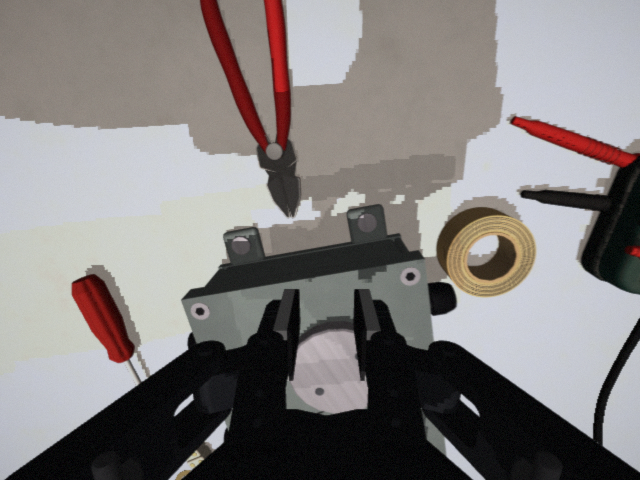

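The fingers are over the far end of the box with the cover behind them, and the arm was still settling. I'll let it settle.

Call:
servo_tool(series="0 0 0 0; 0 0 0 0; 0 0 0 0")

```text
clock: 4.1
eef_pos: [0.5886, 0.1455, 0.104]
orientation: [0.727, 0.686, 0.003, 0.002]
contact_force: [-0.1, -0.3, -0.8]
grip_width: 0.0252
```

Call:
servo_tool(series="0 0 0 0; 0 0 0 0; 0 0 0 0")

```text
clock: 4.4
eef_pos: [0.5862, 0.1453, 0.1009]
orientation: [0.727, 0.686, 0.0, 0.0]
contact_force: [-0.3, 0.3, 0.4]
grip_width: 0.0259
```

Call:
servo_tool(series="0 0 0.008 0; 0 0 0.008 0; 0 0 0.007 0; 0 0 0.006 0; 0 0 0.004 0; 0 0 0.003 0; 0 0 0 0; 0 0 0 0")

```text
clock: 5.2
eef_pos: [0.5862, 0.1453, 0.0644]
orientation: [0.727, 0.686, 0.0, 0.0]
contact_force: [-0.4, 0.0, 0.5]
grip_width: 0.0257
```

Run:
```python
from h import *
s=sensors.sense();print(s["eef_pos"],s["orientation"],s["contact_force"])
for n,w in(("side",(200,340,170,290)),("scene",(230,420,120,270))):
    im=read_camera(n);cv2.imwrite(f"pics/{n}2.png",cv2.resize(im[w[2]:w[3],w[0]:w[1],::-1],None,fx=4,fy=4,interpolation=cv2.INTER_CUBIC))
```

```text
[0.58616418 0.14532649 0.06440681] [7.27232514e-01 6.86391176e-01 1.20629937e-04 1.02793969e-04] [-0.43974029  0.00398587  0.45412025]
```

View pics/scene2.png

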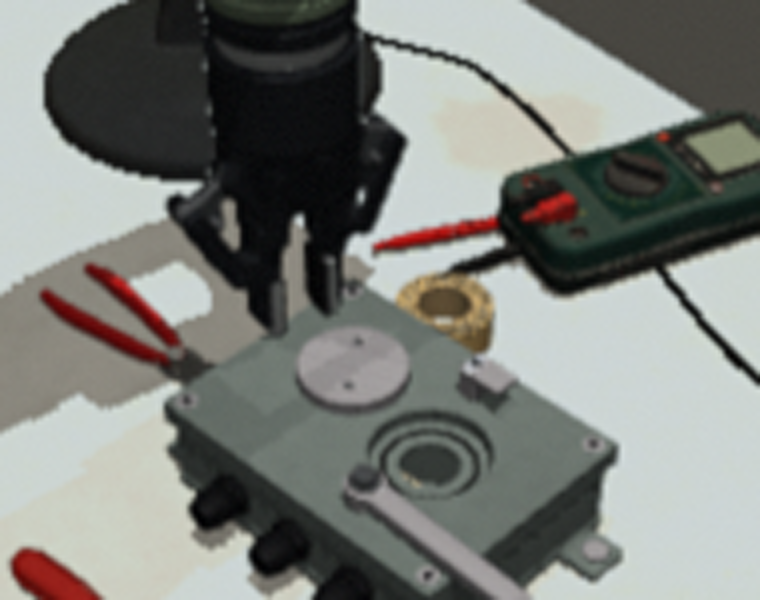

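The open fingers sit just above the box's top, square behind the cover. Now I push.

Call:
servo_tool(series="-0.005 0 0 0; -0.005 0 0 0; -0.005 0 0 0; -0.004 0 0 0; -0.004 0 0 0; -0.004 0 0 0; -0.004 0 0 0; -0.004 0 0 0")

```text
clock: 6.1
eef_pos: [0.584, 0.1101, 0.0643]
orientation: [0.727, 0.686, 0.0, -0.0]
contact_force: [0.4, 1.2, 0.8]
grip_width: 0.0255
```

Call:
servo_tool(series="-0.005 0 0 0; -0.005 0 0 0; -0.005 0 0 0; -0.005 0 0 0; -0.005 0 0 0; -0.005 0 0 0; 0 0 0 0; 0 0 0 0")

```text
clock: 6.9
eef_pos: [0.5821, 0.0799, 0.0642]
orientation: [0.727, 0.686, -0.0, 0.0]
contact_force: [0.3, -0.2, -0.7]
grip_width: 0.0257
```

Run:
```python
from h import *
s=sensors.sense();print(s["eef_pos"],s["orientation"],s["contact_force"])
c=calibration("wrist");cv2.imwrite("pics/w3.png",read_camera("wrist")[:,:,::-1])
for n,w in(("side",(240,400,160,310)),("scene",(230,420,130,280))):
    im=read_camera(n);cv2.imwrite(f"pics/{n}3.png",cv2.resize(im[w[2]:w[3],w[0]:w[1],::-1],None,fx=4,fy=4,interpolation=cv2.INTER_CUBIC))
```

```text
[0.58211489 0.07991587 0.06416254] [ 7.27344797e-01  6.86272144e-01 -2.86276413e-04  8.99665393e-05] [ 0.31328892 -0.22230052 -0.6996301 ]
```

View pics/scene3.png

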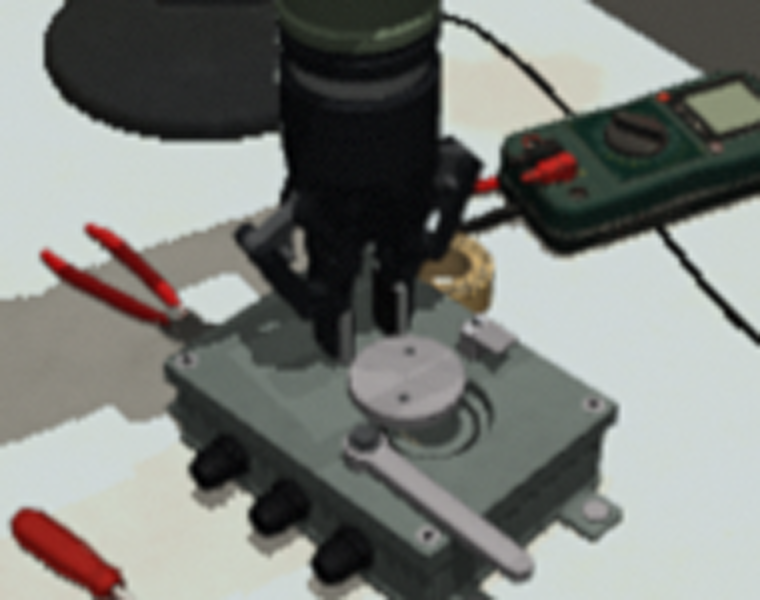

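View pics/side3.png

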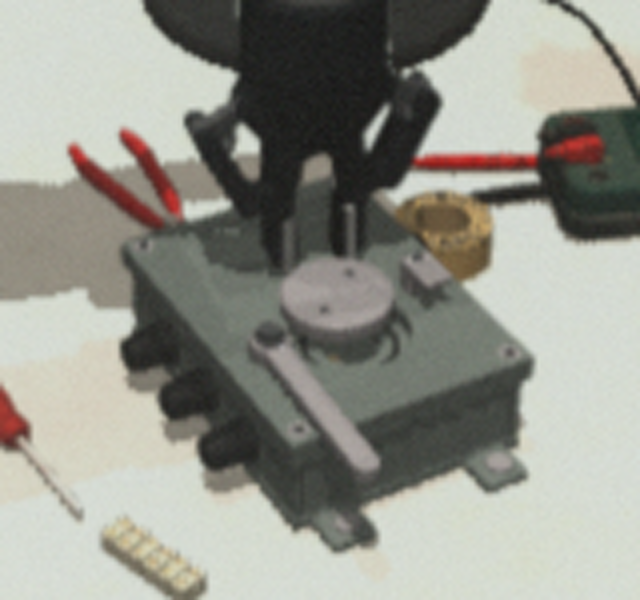

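The cover slides ahead of the fingers and its front now overhangs the port. It has about 20 mm left to go.

Call:
servo_tool(series="-0.003 0 0 0; -0.003 0 0 0; -0.003 0 0 0; -0.003 0 0 0; -0.002 0 0 0; -0.002 0 0 0; 0 0 0 0; 0 0 0 0")

```text
clock: 7.85
eef_pos: [0.5811, 0.0642, 0.0641]
orientation: [0.727, 0.686, -0.0, -0.0]
contact_force: [0.1, 0.4, 0.9]
grip_width: 0.0257
```

```bash
cat > snap.py <<'E'
import sys
from h import *
k=sys.argv[1]
s=sensors.sense();print(s["eef_pos"].round(4),s["orientation"].round(4),s["contact_force"].round(1),s["clock"])
a=read_camera("side")[170:310,240:400,::-1];b=read_camera("scene")[150:290,260:400,::-1]
f=lambda i,m:cv2.resize(i,None,fx=m,fy=m,interpolation=cv2.INTER_CUBIC)
cv2.imwrite(f"pics/m{k}.png",f(np.hstack([a,b]),2.66))
cv2.imwrite(f"pics/ms{k}.png",f(a,4.2))
E
python3 snap.py 4
```

```text
[0.5811 0.0642 0.0641] [ 7.273e-01  6.863e-01 -3.000e-04 -1.000e-04] [0.1 0.4 0.9] 7.85
```

View pics/m4.png

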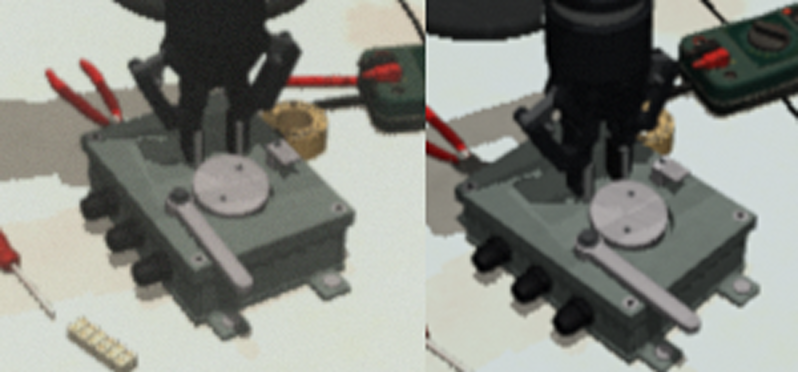

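The cover has started to tip into the port. I'll carry on gently.

Call:
servo_tool(series="-0.001 0 0 0; -0.001 0 0 0; -0.001 0 0 0; -0.001 0 0 0; 0 0 0 0; 0 0 0 0")

```text
clock: 8.55
eef_pos: [0.5811, 0.0603, 0.0643]
orientation: [0.727, 0.686, -0.0, 0.0]
contact_force: [0.3, 0.3, 0.6]
grip_width: 0.0259
```

```bash
python3 snap.py 5
```

```text
[0.5811 0.0603 0.0643] [ 7.273e-01  6.864e-01 -1.000e-04  0.000e+00] [0.3 0.3 0.6] 8.55
```

View pics/ms5.png

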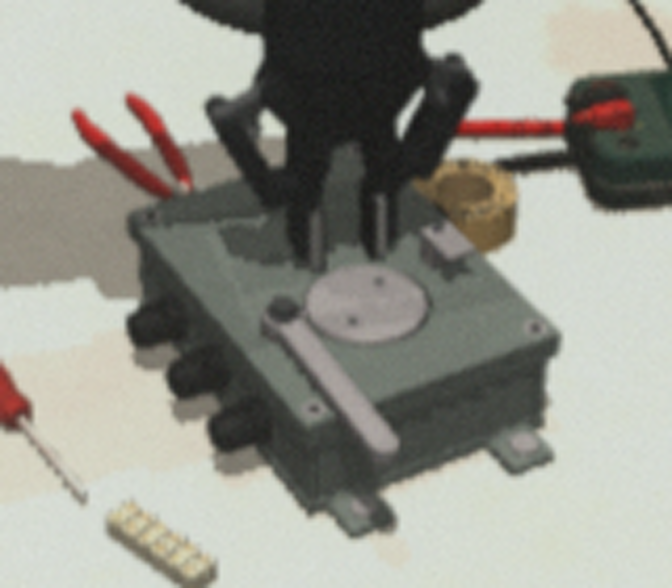

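The cover looks flush in the port, with a round outline and no rim standing out. I'll raise, close the fingers, move to the outer side of the bar and check from above.

Call:
servo_tool(series="0 0 -0.02 0; 0 0 -0.03 0; 0 0 -0.03 0; -0.016 -0.01 0 0; -0.03 -0.017 0 0; -0.03 -0.017 0 0; -0.025 -0.014 0 0; -0.01 -0.006 0 0", claw=-1)

```text
clock: 9.45
eef_pos: [0.5095, -0.0482, 0.1443]
orientation: [0.728, 0.686, -0.0, -0.0]
contact_force: [0.5, -0.3, -0.3]
grip_width: 0.0
```

Call:
servo_tool(series="0 0 0 -8.5; 0 0 0 0; 0 0 0 0; 0 0 0 0; 0 0 0 0")

```text
clock: 9.95
eef_pos: [0.511, -0.0462, 0.1442]
orientation: [0.675, 0.738, 0.0, -0.0]
contact_force: [-0.1, -0.8, -0.4]
grip_width: -0.0003
```

```bash
python3 - <<'E'
from h import *
s=sensors.sense();print(s["eef_pos"].round(4),s["orientation"].round(4),s["contact_force"].round(1),s["clock"],s["qpos"].round(2))
c=calibration("wrist");np.save("w6.npy",c,allow_pickle=True);im=read_camera("wrist");cv2.imwrite("pics/w6.png",im[:,:,::-1])
E
python3 snap.py 6
```

```text
[ 0.511  -0.0462  0.1442] [ 0.6745  0.7383  0.     -0.    ] [-0.1 -0.8 -0.4] 9.95 [-0.26  0.17  1.78  0.    1.19 -0.35]
[ 0.5109 -0.0463  0.1442] [ 0.6744  0.7383  0.     -0.    ] [ 0.  -0.2 -0.2] 10.0
```

View pics/w6.png

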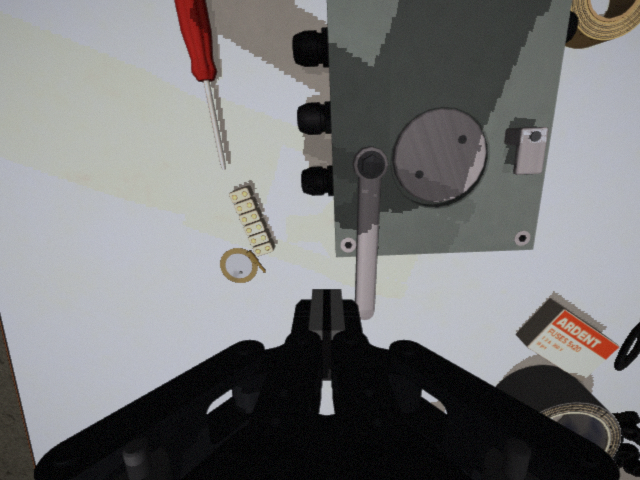

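View pics/ms6.png

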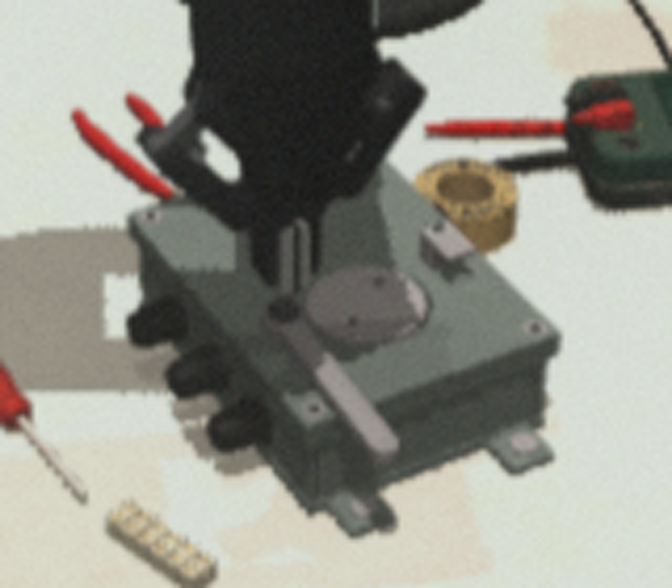

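Run:
```python
import cv2
a=cv2.imread("pics/w6.png")
cv2.imwrite("pics/w6a.png",cv2.resize(a[90:220,350:510],None,fx=4.6,fy=4.6,interpolation=cv2.INTER_CUBIC))
```

```text
(no output)
```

View pics/w6a.png

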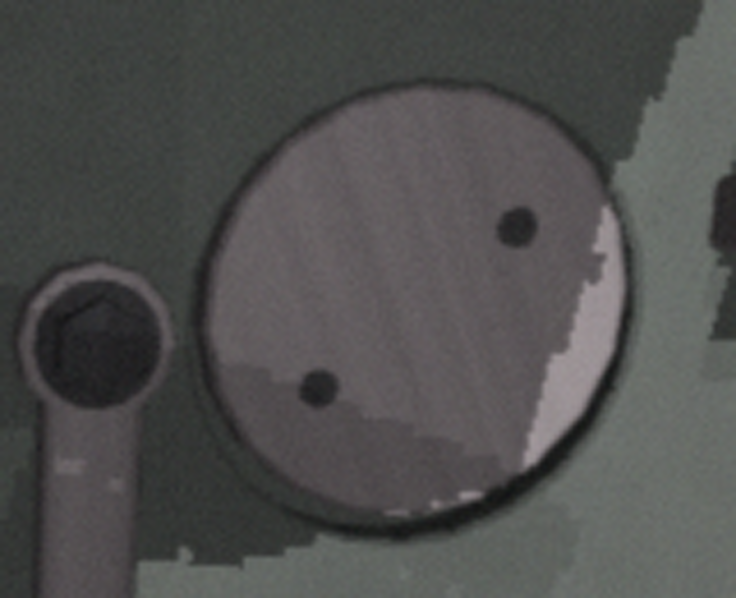

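Run:
```python
from h import *
c=np.load("w6.npy",allow_pickle=True).item()
P=lambda x,y,z=.062:ray(c,350+(x+.5)/4.6-.5,90+(y+.5)/4.6-.5,z)[:2]
l,r,t,b=P(208,290),P(627,290),P(435,84),P(410,514)
print(np.linalg.norm(l-r),np.linalg.norm(t-b),(l+r)/2,(t+b)/2)
print("port ring",P(410,537),P(200,290))
print("bolt",P(97,340,.079), "bar tip",ray(c,366,314,.072)[:2])
o=np.linalg.norm
# expected projections of flush disc, in crop px
th=np.radians(7.525);R=np.array([[np.cos(th),-np.sin(th)],[np.sin(th),np.cos(th)]]);T0=np.array([.57482,.05223])
for q in([0,-.03],[0,.0015],[0,-.0615]):
    w=T0+R@q;p=proj(c,[*w,.062]);print(q,w,(p-[350,90])*4.6)
```

```text
0.058851763004571976 0.05889266131898971 [0.57825735 0.02642816] [0.57935792 0.02407133]
port ring [ 0.583941  -0.0085017] [0.54782775 0.02372253]
bolt [0.53198833 0.01688905] bar tip [ 0.5432355 -0.0891532]
[0, -0.03] [0.57874876 0.02248837] [413.7627494  317.18841407]
[0, 0.0015] [0.57462356 0.05371708] [427.978132    77.97125657]
[0, -0.0615] [ 0.58287396 -0.00874035] [400.75080597 536.15403794]
```

Both measured diameters come to 58.9 mm at the box-top height (the flat is 58–60 mm), so the cover is flush and not tilted, and it lies within the play. Next is the bar: I go down beside it and then push.

Call:
servo_tool(series="0 0 0.02 0; 0 0 0.02 0; 0 0 0.017 0; 0 0 0.012 0; 0 0 0.006 0; 0 0 0.002 0; 0 0 0 0; 0 0 0 0")

```text
clock: 10.9
eef_pos: [0.5115, -0.0468, 0.0681]
orientation: [0.674, 0.738, 0.0, 0.001]
contact_force: [-0.3, -0.4, 0.5]
grip_width: -0.0001
```

Call:
servo_tool(series="0 0.003 0 0; 0 0.003 0 0; 0 0.003 0 0; 0 0.002 0 0; 0 0 0 0; 0 0 0 0")

```text
clock: 11.5
eef_pos: [0.5218, -0.0456, 0.0673]
orientation: [0.674, 0.738, 0.0, 0.0]
contact_force: [0.5, 0.0, -0.1]
grip_width: 0.0001
```

```bash
python3 snap.py 7
```

```text
[ 0.5218 -0.0456  0.0673] [6.744e-01 7.384e-01 1.000e-04 0.000e+00] [ 0.5  0.  -0.1] 11.5
```

View pics/m7.png

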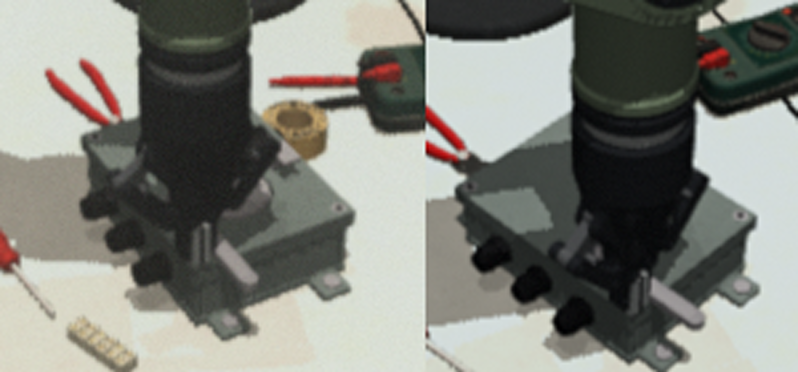

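The closed fingers stand beside the bar, at about (205,245) in the left view, with the bar just to their right. I'll start the arc.

Call:
servo_tool(series="-0.001 0.0042 0 -4; -0.001 0.0042 0 -4; -0.001 0.0042 0 -4; -0.001 0.0042 0 -4; -0.001 0.0042 0 -4; -0.001 0.0042 0 -4; 0 0 0 0; 0 0 0 0")

```text
clock: 12.4
eef_pos: [0.5473, -0.0448, 0.0672]
orientation: [0.507, 0.862, 0.0, -0.0]
contact_force: [-0.8, 0.1, 0.6]
grip_width: -0.0001
```

```bash
cat > pol.py <<'E'
from h import *
s=sensors.sense();th=np.radians(7.525);R=np.array([[np.cos(th),-np.sin(th)],[np.sin(th),np.cos(th)]]);T0=np.array([.57482,.05223])
piv=T0+R@[-.0465,-.03];q=s["orientation"];a=2*np.arctan2(q[1],q[0]);x=np.array([np.cos(a),np.sin(a)]);y=np.array([np.sin(a),-np.cos(a)])
d=s["eef_pos"][:2]-piv
print("tcp rel pivot in tool",(x@d*1e3).round(1),(y@d*1e3).round(1),"bar angle by tool",(-(np.degrees(a)-180-7.525)).round(1),"z",s["eef_pos"][2].round(4),s["contact_force"].round(1),s["qpos"].round(2),s["clock"])
E
python3 pol.py; python3 snap.py 8
```

```text
tcp rel pivot in tool -60.6 -16.9 bar angle by tool 68.4 z 0.0672 [-0.8  0.1  0.6] [-0.24  0.34  1.74  0.    1.06 -0.75] 12.4
[ 0.5473 -0.0448  0.0672] [ 5.067e-01  8.621e-01  1.000e-04 -0.000e+00] [-0.8  0.1  0.6] 12.4
```

View pics/m8.png

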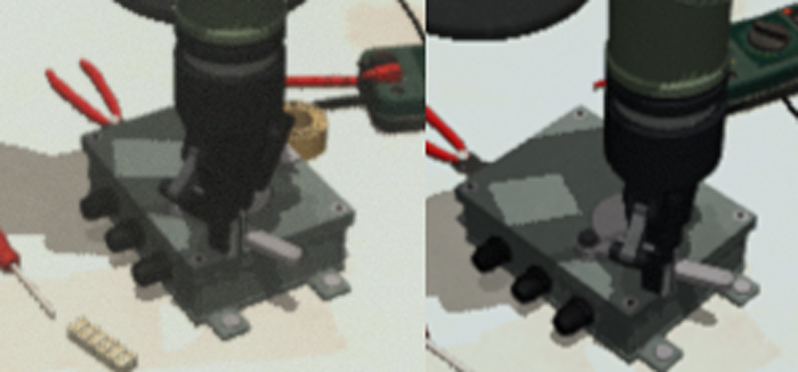

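The arc holds its radius, and the bar follows at about 68° open. I'll continue.

Call:
servo_tool(series="-0.001 0.0042 0 -4; -0.001 0.0042 0 -4; -0.001 0.0042 0 -4; -0.001 0.0042 0 -4; -0.001 0.0042 0 -4; -0.001 0.0042 0 -4; -0.001 0.0042 0 -4; -0.001 0.0042 0 -4")

```text
clock: 13.3
eef_pos: [0.5768, -0.0283, 0.0672]
orientation: [0.248, 0.969, -0.0, -0.0]
contact_force: [-0.5, -1.1, 0.5]
grip_width: 0.0001
```

Call:
servo_tool(series="-0.001 0.0042 0 -4; -0.001 0.0042 0 -4; -0.001 0.0042 0 -4; -0.001 0.0042 0 -4; -0.001 0.0042 0 -4; 0 0 0 0; 0 0 0 0")

```text
clock: 14.0
eef_pos: [0.589, -0.0101, 0.0673]
orientation: [0.078, 0.997, 0.0, 0.0]
contact_force: [0.7, 0.1, -0.8]
grip_width: 0.0002
```

```bash
python3 pol.py; python3 snap.py 9
```

```text
tcp rel pivot in tool -59.8 -17.5 bar angle by tool 16.4 z 0.0673 [ 0.7  0.1 -0.8] [-0.16  0.42  1.64  0.    1.09 -1.58] 14.0
[ 0.589  -0.0101  0.0673] [7.77e-02 9.97e-01 1.00e-04 0.00e+00] [ 0.7  0.1 -0.8] 14.0
```

View pics/m9.png

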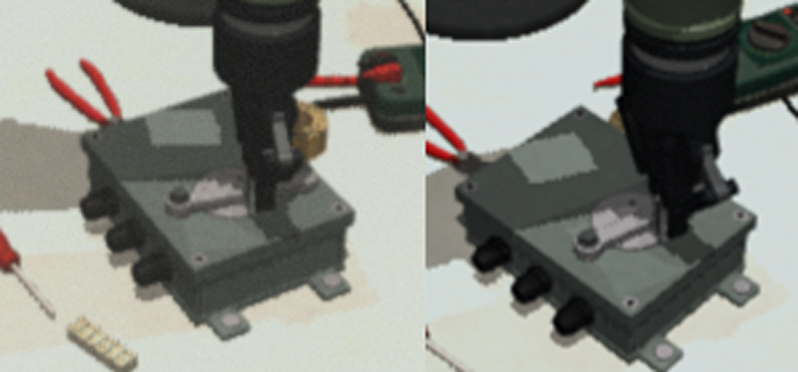

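The bar is sweeping over the seated cover with about 16° left.

Call:
servo_tool(series="-0.001 0.0042 0 -4; -0.001 0.0042 0 -4; -0.0005 0.0021 0 -2; -0.0005 0.0021 0 -2; -0.0005 0.0021 0 -2; -0.0005 0.0021 0 -2; 0 0 0 0; 0 0 0 0")

```text
clock: 14.9
eef_pos: [0.5938, 0.005, 0.0673]
orientation: [-0.062, 0.998, -0.001, 0.0]
contact_force: [0.6, -5.3, -0.4]
grip_width: 0.0001
```

```bash
python3 pol.py; python3 snap.py 10
```

```text
tcp rel pivot in tool -59.3 -18.9 bar angle by tool 0.4 z 0.0673 [ 0.6 -5.3 -0.4] [-0.14  0.42  1.63 -0.    1.09 -1.83] 14.9
[0.5938 0.005  0.0673] [-6.220e-02  9.981e-01 -1.000e-03  1.000e-04] [ 0.6 -5.3 -0.4] 14.9
```

View pics/m10.png

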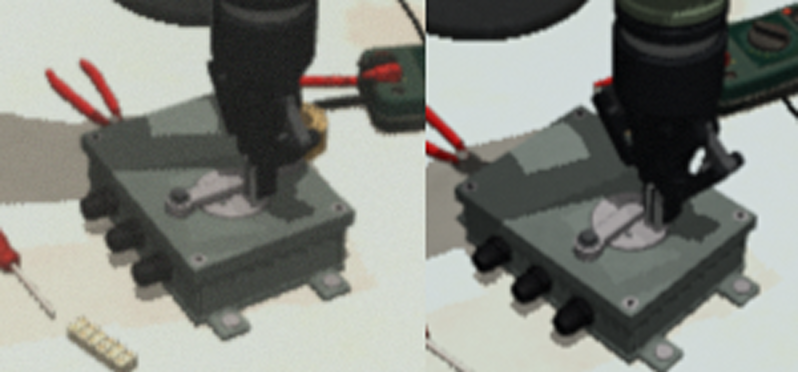

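The force rose to 5 N where free motion took about 1 N, so the stop is probably reached. I'll press a little more to be sure.

Call:
servo_tool(series="0 0.001 0 0; 0 0.001 0 0; 0 0.001 0 0; 0 0 0 0; 0 0 0 0")

```text
clock: 15.5
eef_pos: [0.5938, 0.0054, 0.0674]
orientation: [-0.062, 0.998, -0.003, 0.0]
contact_force: [0.6, -11.8, -2.1]
grip_width: 0.0001
```

```bash
python3 pol.py
```

```text
tcp rel pivot in tool -59.4 -18.5 bar angle by tool 0.4 z 0.0674 [  0.6 -11.8  -2.1] [-0.13  0.42  1.63 -0.01  1.09 -1.83] 15.5
```

That is a hard stop: 3 mm commanded gave only 0.4 mm of motion. I'll withdraw and look.

Call:
servo_tool(series="0 -0.004 0 0; 0 -0.006 0 0; 0 -0.01 0 0; 0 0 -0.02 0; 0 0 -0.04 0; 0 0 -0.04 0; 0 -0.01 -0.02 0; 0 0 0 0")

```text
clock: 16.3
eef_pos: [0.6003, -0.0216, 0.1923]
orientation: [-0.062, 0.998, -0.001, 0.005]
contact_force: [-0.2, 0.9, 0.2]
grip_width: -0.0002
```

Call:
servo_tool(series="0.01 -0.02 -0.02 0; 0.02 -0.03 -0.02 0; 0.01 -0.02 -0.01 0; 0 0 0 0; 0 0 0 0; 0 0 0 0")

```text
clock: 16.9
eef_pos: [0.5655, -0.0937, 0.2354]
orientation: [-0.063, 0.998, 0.001, -0.001]
contact_force: [0.3, 0.3, 0.4]
grip_width: 0.0002
```

```bash
python3 snap.py 11
python3 - <<'E'
from h import *
c=calibration("wrist");np.save("w11.npy",c,allow_pickle=True);im=read_camera("wrist");cv2.imwrite("pics/w11.png",im[:,:,::-1])
E
```

```text
[ 0.5655 -0.0937  0.2354] [-0.063   0.998   0.001  -0.0014] [0.3 0.3 0.4] 16.9
```

View pics/w11.png

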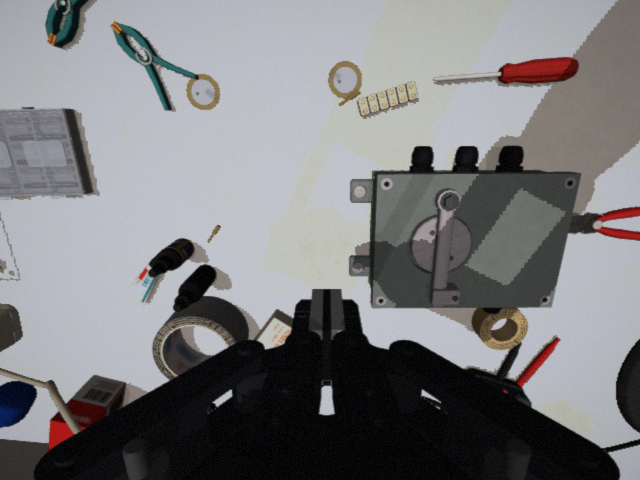

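View pics/m11.png

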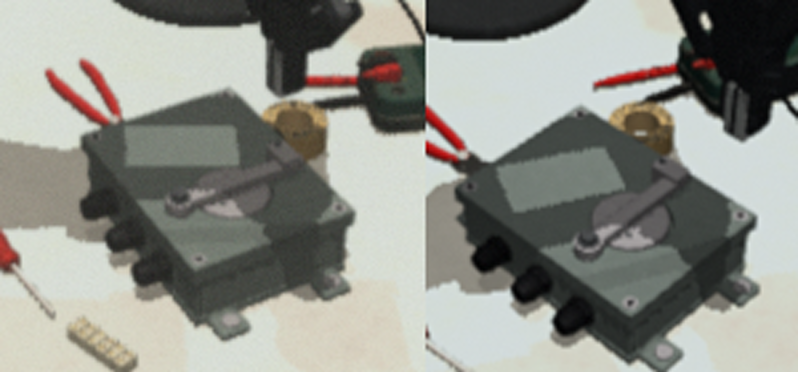

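The bar lies across the cover with its end under the catch at about (445,295). I'll measure its angle in a crop.

Run:
```python
import cv2
a=cv2.imread("pics/w11.png")
cv2.imwrite("pics/w11a.png",cv2.resize(a[165:315,365:585],None,fx=3.6,fy=3.6,interpolation=cv2.INTER_CUBIC))
```

```text
(no output)
```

View pics/w11a.png

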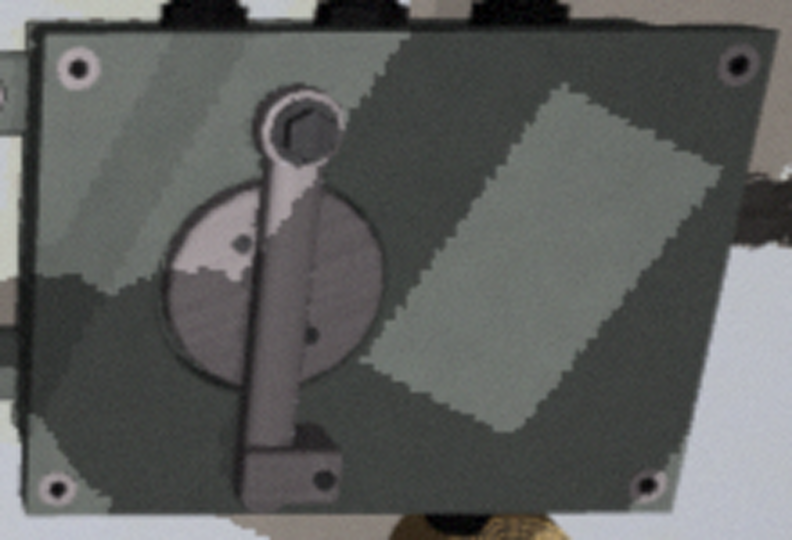

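Run:
```python
from h import *
c=np.load("w11.npy",allow_pickle=True).item()
P=lambda x,y,z:ray(c,365+(x+.5)/3.6-.5,165+(y+.5)/3.6-.5,z)[:2]
def ang(a,b):d=b-a;return np.degrees(np.arctan2(d[1],d[0]))
print("R edge",ang(P(320,190,.075),P(297,430,.075)),"L edge",ang(P(269,200,.075),P(248,440,.075)))
A,B,C,D=P(777,30,.062),P(35,30,.062),P(672,512,.062),P(25,514,.062) # (-x,+y),(-x,-y),(+x,+y),(+x,-y)
th,t,r=fit2([[-.07,.095],[-.07,-.095],[.07,.095],[.07,-.095]],[A,B,C,D]);print("box",np.degrees(th),t,(r*1e3).round(1))
R=np.array([[np.cos(th),-np.sin(th)],[np.sin(th),np.cos(th)]])
for p in((320,190),(297,430),(269,200),(248,440)):print((R.T@(P(*p,.075)-t)*1e3).round(1))
```

```text
R edge 8.450781664889762 L edge 8.190788286981183
box 7.538517205990492 [0.57453564 0.05067424] [[-0.8 -0.2]
 [ 0.3  1.5]
 [-0.2 -0.6]
 [ 0.7 -0.7]]
[-30.8 -23.4]
[ 36.9 -22.3]
[-28.2 -36.3]
[ 39.8 -35.5]
```

```bash
python3 -c "
from plant import job
print(job.finish_job())"
```

```text
the job is handed in; nothing more can be done
None
```

The port is closed: the cover lies flat in its recess and the keeper bar is home in its catch. I handed the job in after about 17 s of robot time, with the gripper clear of everything.

- **Cover:** I pushed it across the box's top with two slightly opened fingertips until it dropped in, without picking it up. Before moving the bar, the wrist camera gave its diameter as 58.9 mm both ways at box-top height, so it lies flush and untilted. The image put its centre about 1.5 to 4 mm from the nominal port centre, depending on the axis measured. The allowed play is 1.5 mm and the camera calibration is good to about 2 mm. The gap showed all round the rim.
- **Keeper bar:** I swept it round with closed fingertips and it passed freely over the cover. It then met a hard stop: the push rose to about 12 N and 3 mm of commanded travel gave only 0.4 mm of motion. The last wrist picture shows its end under the catch, at 0.7 to 0.9° from the box's x axis, which is zero within my measuring error.
- **Surroundings:** In the views I took, nothing round the box had moved, though I only compared them by eye. No contact force above about 12 N showed in any reading.

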